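# Bring the sauce pot round to the front of the revolving stand

## Task

Turn the revolving condiment stand until the low sauce pot on its tray stands straight in front of the pointer on the stand's foot, by pushing gently with a fingertip against one of the steel spokes (either way round, in as many pushes as you like). Do not touch, lift or tip anything that stands on the tray, and leave the cup and the tumbler elsewhere on the worktop where they are. Finish with the tray at rest and the robot clear of it.

Things in the scene. Friction and masses are not known exactly. Their poses are not given: they have to be found in the camera images.
- stand: Dark wooden foot of the revolving condiment stand, fixed; origin on the turning axis at worktop height, z up. A disc (210 mm diameter, 12 mm high) under the tray; a flat tongue runs out from it along its -x axis, toward the robot give or take 0.5 rad, and ends in a raised arrow-head block, the pointer: 22 mm high, 30 mm wide, 161 to 205 mm from the axis, pointing at the axis.
- front_place (a point): The front place: 85 mm from the axis on the line from the axis to the pointer, at the height of the tray floor (28 mm above the worktop). It belongs to the fixed foot and does not turn.
- spokes: Four steel wire spokes on a centre post (26 mm thick, top 120 mm above the worktop), fixed on the tray and turning with it. Origin on the axis at the tray floor; spokes run along its +x, +y, -x, -y; the bays lie between. Each is an upright frame: 10 mm round bar at 100 mm above the worktop (bar centre), 8 mm bar at 62 mm, closed by an upright bar 140 mm from the axis.
- spoke_end (a point): Outer end of the top bar of the spoke along +x of the spokes, 140 mm from the axis, 100 mm above the worktop (bar centre); it turns with the tray. The other three spokes are the same, a quarter turn apart.
- tray (a joint): Angle of the round light-wood tray (300 mm diameter, floor 28 mm and low rim 33 mm above the worktop) and its spokes, rad, positive anticlockwise from above, 0 at the start whatever the spokes' direction; turns 6.2 either way. Small friction (0.15 N m, some 1.2 N at a spoke's outer end), no spring or notches; stays where it is left.
- spice_jar: Spice jar with a straight screw cap, 45 mm diameter, 108 mm tall. Loose, stands in the middle of one of the four bays of the tray, 85 mm from the axis; which bay varies. Origin at the centre of its underside (28 mm above the worktop), z up. Must not be touched.
- wide_jar: Wide glass jar with a screw lid, 66 mm across, 107 mm tall. Loose, stands in the middle of one of the four bays of the tray, 85 mm from the axis; which bay varies. Origin at the centre of its underside (28 mm above the worktop), z up. Must not be touched.
- slim_jar: Slim spice jar with a straight screw cap, 41 mm diameter, 108 mm tall. Loose, stands in the middle of one of the four bays of the tray, 85 mm from the axis; which bay varies. Origin at the centre of its underside (28 mm above the worktop), z up. Must not be touched.
- sauce_pot: The low sauce pot with a flat clear lid, the only low thing on the tray, 70 mm diameter, 40 mm tall. Loose, stands in the middle of one of the four bays of the tray, 85 mm from the axis; which bay varies. Origin at the centre of its underside (28 mm above the worktop), z up. To be brought round, but itself not touched.
- white_cup: White plastic cup, 66 mm diameter, 90 mm tall, right of the work; bystander, to be left where it stands; origin at the centre of its underside
- aqua_tumbler: Frosted tumbler, 74 mm diameter, 105 mm tall, left of the work, near the robot; bystander, to be left where it stands; origin at the centre of its underside
Not all that is in view belongs to the job. Of the things shaped like the sauce_pot, the clear one is meant. Of the things that look like the wide_jar, the larger one is meant.

How it is judged:
By the outcome, as a careful person would: the job done as asked, in the order asked, and still so for the second after the job is handed in, with the robot touching nothing.
It also fails if it takes over 45 s, if anything falls off the work surface, if the arm or the gripper's body presses on something with over 40 N, if the wrist force passes 120 N, or if a joint passes its speed limit or range.

## Robot

A 6-joint arm with a two-finger parallel gripper is mounted at the origin on a cart in front of the work surface, level with it; the furniture and walls round the work are solid. World frame = base frame: x ahead of the robot, y to its left, z up, the work surface at z = 0. Lengths are in m, angles in degrees, forces in N, time in s.
With the tool pointing down it reaches from about 0.375 to 0.9 m from the base axis. Payload 3.1 kg.
Tool frame: the origin (TCP) lies on the centre line of the jaws, within the pads' length; the fingertips stand 25 mm ahead of it and the grasp point (between the pads) lies 6 mm ahead of it; z points along the fingers, y is the line along which they close (so a half turn about z gives the same grasp; the last joint's range is limited). The gripper opens to 87 mm and grips with 3 to 60 N. Pads are 19 mm wide; open, the fingers measure 117 mm over their backs; the gripper's body (75 mm by 190 mm) begins 51 mm behind the grasp point.
Start: joints at [-80.071, 30.224, 82.088, -0, 67.689, -10.227], TCP at [0.215, -0.587, 0.248] pointing down, gripper open.
Joint ranges: [-176.69, 176.69], [-43.24, 126.21], [12.49, 139.97], [-82, 262], [0, 151.66], [-163.58, 163.58]. Speed limits (degrees/s): [159.86, 159.86, 180, 180, 180, 180].

## Interface

Orientations are given as a 3x3 rotation matrix whose columns are the frame's x, y, z axes.
In Python, from rig import read_state, capture, camera_params, hand_in gives the robot as it stands.
- The arm moves only by the tool apply_moves, never from a script. Its argument "rows" is a list of rows, each an object of numbers: "x", "y", "z": the shift along the tool's x, y, z in mm; "rx", "ry", "rz": the turn, a rotation vector about the tool's x, y, z in units of 6 degrees (1.0 is 6 degrees); "claw": the closure in counts, from 0 (fully open) to 255 (shut). A call has 1 to 10 rows; each row is the pose to reach, as a shift and turn from the pose commanded when the call began, along the tool's axes at that moment; what a row does not reach only later rows make up. A row lasts 1/8 s, in which the tool goes at most 62.5 mm and 10.7 degrees, less where a joint would pass 70% of its speed; a pose out of reach is approached as far as the arm can. A call with a gripper value outside its range is refused whole. The fingers move at their own pace and stop on an object; the grip force is fixed at half the most. Time passes only in rows, so rows that repeat a pose let the fingers close. It gives the time, the measured TCP pose, the force, the opening and the grip force at its end, in the units of the state.
- read_state(): the state, without advancing time (a new reading comes with each control period).
- capture(name): name is "scene" or "top" or "wrist"; returns (picture, depth): 420x560x3 uint8, red, green, blue; 420x560 float32, m along the optical axis (not along the pixel's ray), 0 where there is no reading.
- camera_params(name): a dict with "fx", "fy", "cx", "cy" (pixels), "xyz" and "orientation" of the camera in the world. Camera axes: x right, y up, looking along -z (the intrinsics and any distortion apply to the point x, -y, -z); pixel columns grow to the right and rows downward; lengths in m; the calibration is good to about 2 mm. A picture is of the moment at which its call begins: read the wrist's pose just before it. camera_params takes no time and is no camera call; for the wrist camera it gives the pose at the moment of the call.
- hand_in(): hands the job in; it is judged then, once.
The state is a dict: "time_s": time; "joint_positions": joint angles; "qvel": joint speeds; "tau": joint torques, N m; "position": TCP position; "tcp_rot": TCP orientation; "force": force on the tool from outside, world axes, zero at the start; "moment": the same for the moment, N m; "opening": opening from 0.0 (shut) to 1.0 (fully open); "grasp_force": force on a finger pad.
Only numpy, scipy, OpenCV 4.12 (cv2) and the standard library are available. Lean on these libraries where they do the work, as an engineer would, in place of code of your own. Each camera call takes 0.05 s, during which the arm holds its last target. There are 200 camera calls.

## Working session

There is one attempt and no reset: what is moved stays moved. The work goes in short steps, Python scripts to look and compute and a tool call to move; the robot and the scene stay as the last step left them, time stands still between calls to the robot, and variables do not carry over. Pictures are saved under pics/ and viewed, at most 10 in all, crops included, and the job is handed in when it is done.

Besides the shell and the picture viewer there is one more tool, called as name(argument=value, ...) on one line, values as JSON. apply_moves: Moves the arm, as the interface text tells. Its arguments: {"type":"object","properties":{"rows":{"type":"array"}},"required":["rows"]}

```bash
mkdir -p pics; ls; python3 - <<'E'
from rig import *
import cv2,numpy as np
s=read_state();print(s['time_s'],s['position'],np.round(s['tcp_rot'],3),s['opening'])
for n in('scene','top'):
    im,d=capture(n);cv2.imwrite(f'pics/{n}0.png',im[:,:,::-1]);np.save(f'pics/{n}0d.npy',d)
    p=camera_params(n);print(n,p)
E
```

```text
pics
0.0 [ 0.21529632 -0.58601705  0.24655641] [[ 0.939  0.345 -0.   ]
 [ 0.345 -0.939  0.002]
 [ 0.    -0.002 -1.   ]] 1.0027580276803982
scene {'fx': 469.9959744943637, 'fy': 469.9959744943637, 'cx': 275.665154496451, 'cy': 208.2035401656977, 'xyz': array([ 1.14831668, -0.46809127,  1.18615319]), 'orientation': array([[ 0.55685353, -0.67940788,  0.47782746],
       [ 0.83057023,  0.46114181, -0.31225202],
       [-0.00819974,  0.5707479 ,  0.8210844 ]])}
top {'fx': 535.5076691440414, 'fy': 535.5076691440414, 'cx': 282.6539970276166, 'cy': 206.26677730799022, 'xyz': array([ 0.23243171, -0.04154773,  1.52121942]), 'orientation': array([[ 0.02629134,  0.98289736, -0.1822678 ],
       [-0.99962576,  0.02447159, -0.01222622],
       [-0.00755674,  0.18252104,  0.98317291]])}
```

View pics/scene0.png

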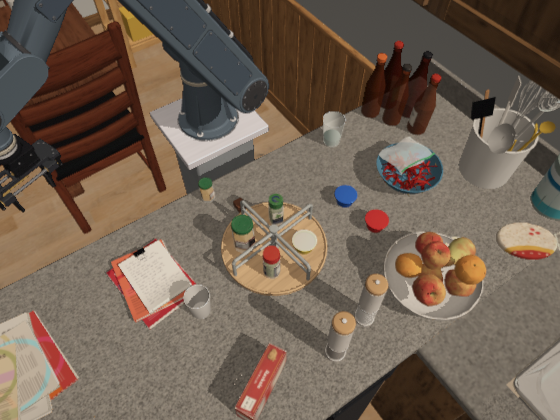

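View pics/top0.png

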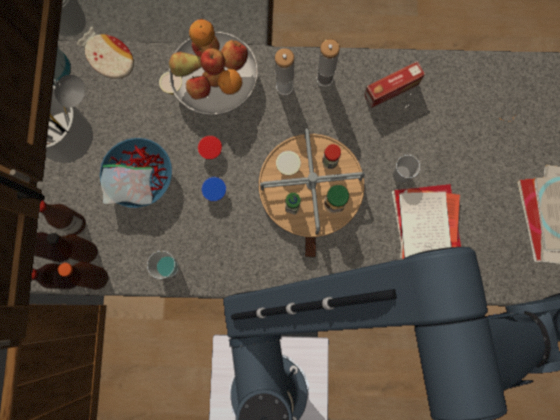

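The scene view shows the tray at about (275,247), the clear pot at (304,240) and the dark pointer at (240,205). In the top view the post is at about (312,178), the pot at (288,162) and the pointer at (310,246). I'll zoom in on both.

```bash
cat > h.py <<'E'
import numpy as np,cv2
from rig import *
def ray(p,uv):
    d=np.array([(uv[0]-p['cx'])/p['fx'],-(uv[1]-p['cy'])/p['fy'],-1.])
    return p['xyz'],p['orientation']@d
def plane(p,uv,z):
    o,d=ray(p,uv);return o+d*(z-o[2])/d[2]
def two(p,a,q,b):
    o1,d1=ray(p,a);o2,d2=ray(q,b)
    t=np.linalg.lstsq(np.c_[d1,-d2],o2-o1,rcond=None)[0]
    A=o1+d1*t[0];B=o2+d2*t[1];return (A+B)/2,np.linalg.norm(A-B)
def depth(p,uv,d):
    u,v=map(int,uv);o,r=ray(p,uv);return o+r*d[v,u]
E
python3 - <<'E'
import cv2
a=cv2.imread('pics/top0.png')[120:265,250:375];b=cv2.imread('pics/scene0.png')[185:300,210:340]
cv2.imwrite('pics/c1.png',cv2.resize(a,None,fx=4,fy=4,interpolation=3))
cv2.imwrite('pics/c2.png',cv2.resize(b,None,fx=5,fy=5,interpolation=3))
E
```

```text
(no output)
```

View pics/c1.png

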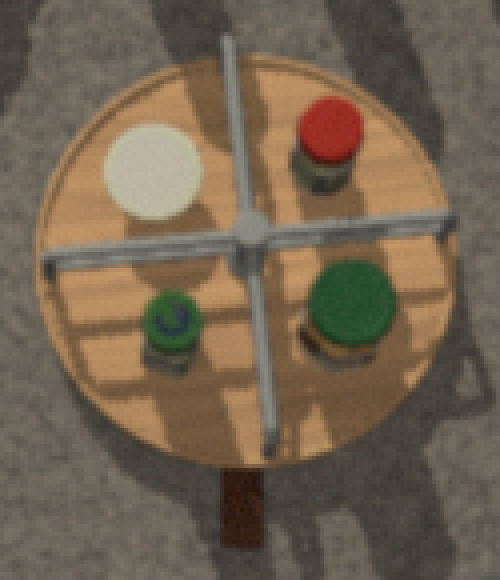

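View pics/c2.png

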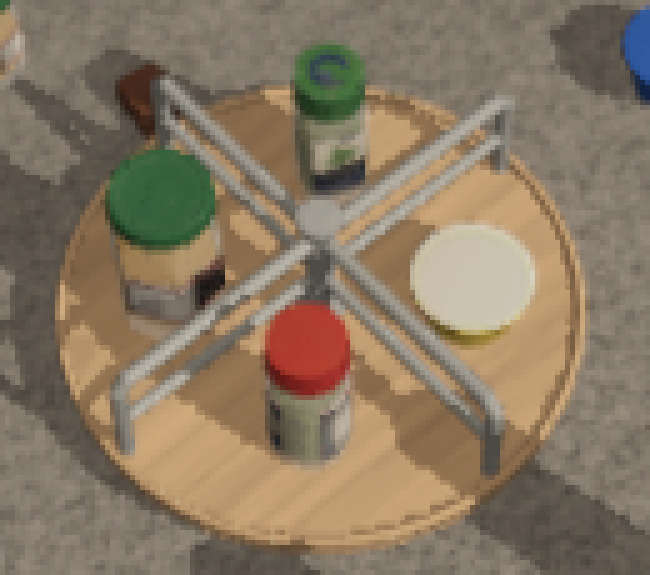

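The crops show the post top at c1 (251,228) and c2 (320,216). Spoke ends in c1 are (228,38), (47,262), (271,450) and (454,218), the pot lid is at (153,171), and the pointer's outer end is at (242,546). Next I triangulate these.

```bash
python3 - <<'E'
from h import *
T=camera_params('top');S=camera_params('scene')
dT=np.load('pics/top0d.npy')
t=lambda x,y:((x+.5)/4-.5+250,(y+.5)/4-.5+120)
s=lambda x,y:((x+.5)/5-.5+210,(y+.5)/5-.5+185)
np.set_printoptions(precision=4,suppress=True)
pt=dict(post=((251,228),(320,216),.12),far=((228,40),(494,415),.1),left=((47,262),(505,102),.1),near=((271,450),(167,85),.1),right=((454,218),(122,383),.1),pot=((153,171),(473,275),.068),green=((172,320),(330,67),.136),wide=((351,301),(161,195),.135),red=((331,129),(307,345),.136))
C=None
for k,(a,b,z) in pt.items():
    X,e=two(T,t(*a),S,s(*b)); P=plane(T,t(*a),z)
    if C is None:C=P[:2];C3=X[:2]
    v=P[:2]-C;w=X[:2]-C3
    print(k,X,round(e,4),'plane',P[:2],'depthz',depth(T,t(*a),dT)[2],'r',np.hypot(*v),np.degrees(np.arctan2(v[1],v[0])),'two:',np.hypot(*w),np.degrees(np.arctan2(w[1],w[0])))
# tray rim ellipse, pointer end
im=cv2.imread('pics/top0.png');hsv=cv2.cvtColor(im,cv2.COLOR_BGR2HSV)
for xy in((221,545),(263,547),(242,546)):
    P=plane(T,t(*xy),.022)[:2]-C;print('ptr',P+C,np.hypot(*P),np.degrees(np.arctan2(P[1],P[0])))
for xy in((221,480),(263,480)):
    P=plane(T,t(*xy),.022)[:2]-C;print('edge',P+C)
for n,uv,z in(('tumbler',(161,262),.105),('cup',(408,163),.09)):print(n,plane(T,uv,z))
E
```

```text
post [ 0.5761 -0.1019  0.1166] 0.0003 plane [ 0.5752 -0.1019] depthz 0.12081221511332463 r 0.0 0.0 two: 0.0 0.0
far [ 0.7161 -0.0855  0.0915] 0.0015 plane [ 0.7136 -0.0846] depthz 0.09923124820427276 r 0.1394485864294485 7.098492030594829 two: 0.14092849840998622 6.662902623138599
left [0.556  0.0371 0.0887] 0.0021 plane [0.5529 0.0355] depthz 0.09989804276803516 r 0.1391771192164336 99.20206810327824 two: 0.14037126331093683 98.22750411823664
near [ 0.4319 -0.1164  0.0819] 0.0068 plane [ 0.4279 -0.1185] depthz 0.07770737805099603 r 0.14822302464395282 -173.53557999962092 two: 0.1449496595471906 -174.22962054695503
right [ 0.5923 -0.2398  0.0959] 0.0037 plane [ 0.5905 -0.2409] depthz 0.10117266994190577 r 0.13986386324328315 -83.72838929935503 two: 0.1388468956005003 -83.31244019994692
pot [ 0.6282 -0.0349  0.0643] 0.0003 plane [ 0.6273 -0.0348] depthz 0.06618760332467066 r 0.08489256552281302 52.15923208999042 two: 0.08484535276641327 52.111360036103534
green [ 0.508  -0.0498  0.1353] 0.0007 plane [ 0.5077 -0.0501] depthz 0.13233011820268525 r 0.08503737630801582 142.54072073852393 two: 0.08571676003036106 142.60298938485568
wide [ 0.5245 -0.1689  0.1297] 0.001 plane [ 0.5236 -0.168 ] depthz 0.13444010890798053 r 0.08387937144344668 -127.95224654522326 two: 0.08459465311577895 -127.57641069692903
red [ 0.6434 -0.1544  0.127 ] 0.0001 plane [ 0.6407 -0.1536] depthz 0.1394235611171326 r 0.0835196504418284 -38.3006308201416 two: 0.08533390972706541 -37.980243147634134
ptr [ 0.3708 -0.0888] 0.2048495157705116 176.34154977600025
ptr [ 0.3701 -0.1182] 0.20572639906688647 -175.45222443195624
ptr [ 0.3704 -0.1035] 0.20476185563385763 -179.54590478078984
edge [ 0.4165 -0.0879]
edge [ 0.4172 -0.1175]
tumbler [0.3372 0.2936 0.105 ]
cup [ 0.6275 -0.3658  0.09  ]
```

Measurements agree with the given sizes: axis ≈ (0.5755, −0.102), pot at 52.1° and r = 85 mm, spokes at 7.3° + 90k, and pointer at ≈ 180.5°. The tray has to turn about +128° anticlockwise. I'll push the +y spoke from inside the low pot's bay with the gripper closed, moving across at the present height first.

apply_moves(rows=[{"x": 45,"y": -35,"z": 0,"rz": 0.2,"claw": 255},{"x": 90,"y": -70,"z": 0,"rz": 0.4,"claw": 255},{"x": 140,"y": -110,"z": 0,"rz": 0.6,"claw": 255},{"x": 190,"y": -150,"z": 0,"rz": 0.8,"claw": 255},{"x": 240,"y": -188,"z": 0,"rz": 1.0,"claw": 255},{"x": 290,"y": -228,"z": 0,"rz": 1.2,"claw": 255},{"x": 340,"y": -267,"z": 0,"rz": 1.4,"claw": 255},{"x": 390,"y": -306,"z": 0,"rz": 1.6,"claw": 255},{"x": 430,"y": -338,"z": 0,"rz": 1.8,"claw": 255},{"x": 460,"y": -362,"z": 0,"rz": 2.1,"claw": 255}])

```text
validation failed for argument at $.ro...
```

```bash
cat > g.py <<'E'
from h import *
np.set_printoptions(precision=4,suppress=True)
s=read_state();R=np.array(s['tcp_rot']);p=np.array(s['position'])
def to(P,yaw):
    y0=np.degrees(np.arctan2(R[1,0],R[0,0]))
    print(s['time_s'],p,'yaw',y0,'shift mm',(R.T@(np.array(P)-p))*1e3,'rz',(y0-yaw)/6,'open',s['opening'],'F',s['force'],'tilt',R[:,2])
E
python3 -c "
from g import *
to([.590,.021,.20],7.4)"
```

```text
0.1 [ 0.2153 -0.5861  0.2467] yaw 20.156543336768305 shift mm [ 560.9419 -440.702    47.718 ] rz 2.1260905561280508 open 0.9997159921855977 F [-0.4172  0.2905 -0.4173] tilt [-0.0003  0.0019 -1.    ]
```

The call was refused as malformed. I'll send one row with all the keys.

apply_moves(rows=[{"x": 45,"y": -35,"z": 0,"rx": 0,"ry": 0,"rz": 0.2,"claw": 255}])

```text
time_s: 0.22
position: [0.2444, -0.541, 0.247]
tcp_rot: [[0.947, 0.32, 0.0], [0.32, -0.947, -0.003], [-0.001, 0.003, -1.0]]
force: [0.1, 0.2, -0.7]
opening: 0.948
grasp_force: 0.0
```

apply_moves(rows=[{"x": 48,"y": -39,"z": 0,"rx": 0,"ry": 0,"rz": 0.2,"claw": 255},{"x": 96,"y": -79,"z": 0,"rx": 0,"ry": 0,"rz": 0.4,"claw": 255},{"x": 144,"y": -118,"z": 0,"rx": 0,"ry": 0,"rz": 0.6,"claw": 255},{"x": 192,"y": -158,"z": 0,"rx": 0,"ry": 0,"rz": 0.8,"claw": 255},{"x": 240,"y": -197,"z": 0,"rx": 0,"ry": 0,"rz": 1.0,"claw": 255},{"x": 288,"y": -237,"z": 0,"rx": 0,"ry": 0,"rz": 1.2,"claw": 255},{"x": 336,"y": -276,"z": 0,"rx": 0,"ry": 0,"rz": 1.4,"claw": 255},{"x": 384,"y": -316,"z": 0,"rx": 0,"ry": 0,"rz": 1.6,"claw": 255},{"x": 430,"y": -353,"z": 0,"rx": 0,"ry": 0,"rz": 1.8,"claw": 255},{"x": 460,"y": -378,"z": 0,"rx": 0,"ry": 0,"rz": 1.9,"claw": 255}])

```text
time_s: 1.48
position: [0.5586, -0.0288, 0.2472]
tcp_rot: [[0.991, 0.133, -0.0], [0.133, -0.991, 0.0], [-0.0, -0.0, -1.0]]
force: [0.5, -0.3, 0.8]
opening: 0.007
grasp_force: 0.0
```

```bash
python3 -c "
from g import *
to([.590,.021,.18],7.4)"
```

```text
1.475 [ 0.5586 -0.0288  0.2472] yaw 7.6601551389220655 shift mm [ 37.7287 -45.1391  67.2371] rz 0.04335918982034418 open 0.006541480096631529 F [ 0.4512 -0.2768  0.7649] tilt [-0.0003  0.0003 -1.    ]
```

apply_moves(rows=[{"x": 20,"y": -25,"z": 0,"rx": 0,"ry": 0,"rz": 0,"claw": 255},{"x": 38,"y": -45,"z": 0,"rx": 0,"ry": 0,"rz": 0,"claw": 255},{"x": 38,"y": -45,"z": 40,"rx": 0,"ry": 0,"rz": 0,"claw": 255},{"x": 38,"y": -45,"z": 80,"rx": 0,"ry": 0,"rz": 0,"claw": 255},{"x": 38,"y": -45,"z": 97,"rx": 0,"ry": 0,"rz": 0,"claw": 255},{"x": 38,"y": -45,"z": 97,"rx": 0,"ry": 0,"rz": 0,"claw": 255}])

```text
time_s: 2.22
position: [0.5888, 0.0182, 0.1494]
tcp_rot: [[0.991, 0.131, -0.003], [0.131, -0.991, 0.0], [-0.003, -0.001, -1.0]]
force: [0.0, -1.2, 1.2]
opening: 0.005
grasp_force: 0.0
```

```bash
python3 -c "
from g import *
to([.590,.021,.11],7.4)
im,d=capture('wrist');a=im
t,_=capture('top');t=cv2.resize(t[120:265,250:375],None,fx=3.2,fy=3.2)
c=np.zeros((470,800,3),np.uint8);w=cv2.resize(a,(400,300));c[:300,:400]=w;c[:t.shape[0],400:400+t.shape[1]]=t
cv2.imwrite('pics/w1.png',c[:,:,::-1])"
```

```text
2.225 [0.5888 0.0182 0.1494] yaw 7.54320688060441 shift mm [ 1.6273 -2.5819 39.4119] rz 0.023867813434068335 open 0.005378155077499458 F [ 0.0448 -1.1676  1.2037] tilt [-0.0029  0.0005 -1.    ]
```

View pics/w1.png

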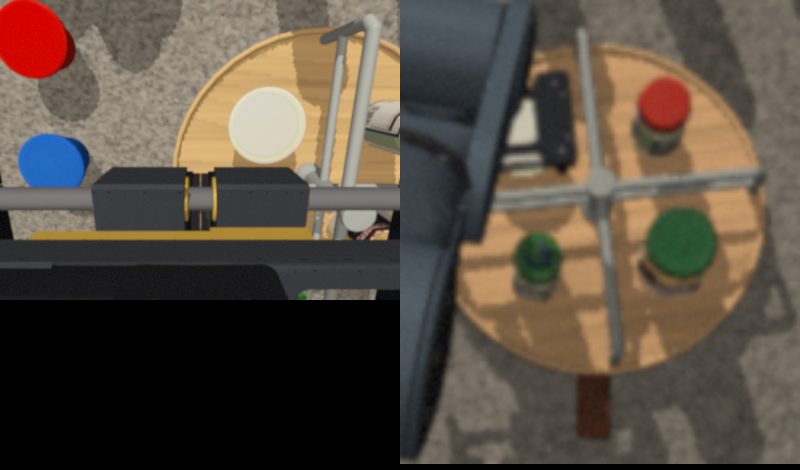

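The wrist view shows the closed fingers with the pot at (267,125) beyond them. The finger blocks look wide, so I'll check their real size from the wrist depth before lowering.

```bash
python3 -c "
from g import *
p=camera_params('wrist');im,d=capture('wrist');print(p['fx'],R.T@(p['xyz']-np.array(s['position'])))
for u in (140,170,200,240,258,270,281,292,310,340,380,420):
  for v in (245,262,280,300,315):
    P=R.T@(depth(p,(u,v),d)-np.array(s['position']));print((u,v),(P*1e3).round(0),round(float(d[v,u]),3),end=' ')
  print()
"
```

```text
342.82797560987143 [ 0.0645 -0.0006 -0.1374]
(140, 245) [ -37. -125.  151.] 0.305 (140, 262) [  65.   -1. -137.] 0.0 (140, 280) [ 32. -31. -69.] 0.075 (140, 300) [ 27. -32. -69.] 0.076 (140, 315) [ 23. -32. -68.] 0.077 
(170, 245) [ 37. -27. -59.] 0.082 (170, 262) [ 36. -25. -68.] 0.074 (170, 280) [ 32. -24. -69.] 0.074 (170, 300) [ 28. -25. -69.] 0.075 (170, 315) [ 24. -25. -69.] 0.076 
(200, 245) [ 37. -20. -60.] 0.082 (200, 262) [ 36. -18. -68.] 0.074 (200, 280) [ 32. -18. -69.] 0.074 (200, 300) [ 28. -18. -69.] 0.075 (200, 315) [ 24. -18. -69.] 0.076 
(240, 245) [ 38. -10. -61.] 0.081 (240, 262) [ 36.  -9. -68.] 0.074 (240, 280) [ 32.  -9. -69.] 0.074 (240, 300) [ 27. -10. -68.] 0.077 (240, 315) [ 24. -10. -69.] 0.077 
(258, 245) [ 37.  -6. -59.] 0.082 (258, 262) [ 35.  -6. -66.] 0.076 (258, 280) [ 32.  -6. -67.] 0.076 (258, 300) [ 27.  -6. -68.] 0.076 (258, 315) [ 24.  -6. -70.] 0.076 
(270, 245) [10. -6. 17.] 0.163 (270, 262) [ 32.  -3. -59.] 0.084 (270, 280) [ 30.  -3. -63.] 0.08 (270, 300) [  4.  -4. -25.] 0.124 (270, 315) [ -2.  -4. -25.] 0.126 
(281, 245) [ 9. -0. 20.] 0.16
[... 286 characters left out ...]
  4. -25.] 0.125 
(310, 245) [ 37.   6. -60.] 0.082 (310, 262) [ 36.   6. -68.] 0.074 (310, 280) [ 32.   6. -69.] 0.074 (310, 300) [ 28.   6. -69.] 0.075 (310, 315) [ 24.   6. -68.] 0.077 
(340, 245) [ 37.  14. -59.] 0.083 (340, 262) [ 36.  12. -69.] 0.074 (340, 280) [ 32.  12. -68.] 0.075 (340, 300) [ 28.  12. -69.] 0.075 (340, 315) [ 23.  13. -68.] 0.077 
(380, 245) [ 37.  23. -60.] 0.082 (380, 262) [ 36.  21. -68.] 0.074 (380, 280) [ 33.  21. -70.] 0.073 (380, 300) [ 27.  21. -68.] 0.076 (380, 315) [ 24.  21. -70.] 0.075 
(420, 245) [-25. 108. 116.] 0.267 (420, 262) [ 36.  29. -69.] 0.074 (420, 280) [ 32.  30. -69.] 0.074 (420, 300) [ 28.  30. -69.] 0.075 (420, 315) [ 24.  30. -70.] 0.076
```

The wide blocks are the jaw carriages, about 60 mm above the TCP, and the fingers themselves are slim. It is clear to lower.

apply_moves(rows=[{"x": 1,"y": -2.5,"z": 13,"rx": 0,"ry": 0,"rz": 0,"claw": 255},{"x": 1,"y": -2.5,"z": 26,"rx": 0,"ry": 0,"rz": 0,"claw": 255},{"x": 1,"y": -2.5,"z": 39,"rx": 0,"ry": 0,"rz": 0,"claw": 255},{"x": -4,"y": -2.5,"z": 39,"rx": 0,"ry": 0,"rz": 0,"claw": 255},{"x": -8,"y": -2.5,"z": 39,"rx": 0,"ry": 0,"rz": 0,"claw": 255},{"x": -11,"y": -2.5,"z": 39,"rx": 0,"ry": 0,"rz": 0,"claw": 255},{"x": -13,"y": -2.5,"z": 39,"rx": 0,"ry": 0,"rz": 0,"claw": 255},{"x": -15,"y": -2.5,"z": 39,"rx": 0,"ry": 0,"rz": 0,"claw": 255}])

```text
time_s: 3.38
position: [0.5753, 0.0187, 0.112]
tcp_rot: [[0.991, 0.131, 0.003], [0.131, -0.991, 0.0], [0.002, 0.0, -1.0]]
force: [1.3, 1.6, -1.9]
opening: 0.004
grasp_force: 1.1
```

```bash
python3 -c "
from g import *
to([.590,.021,.11],7.4)
C=np.array([.5755,-.102]);print('axis in tool',R[:2,:2].T@(C-p[:2]))
c=np.array([-14.5,120])
for st in (2,2.5):
  for k in range(1,11):
    f=np.radians(st*k);M=np.array([[np.cos(f),np.sin(f)],[-np.sin(f),np.cos(f)]]);print(k,(c-M@c).round(1),'rz',round(-st*k/6,2))
"
```

```text
3.375 [0.5753 0.0187 0.112 ] yaw 7.545190427337205 shift mm [14.8928 -0.3028  2.0712] rz 0.024198404556200703 open 0.0039246964677119335 F [ 1.3398  1.5503 -1.8776] tilt [ 0.0025  0.     -1.    ]
axis in tool [-0.0156  0.1197]
1 [-4.2 -0.4] rz -0.33
2 [-8.4 -0.7] rz -0.67
3 [-12.6  -0.9] rz -1.0
4 [-16.8  -0.9] rz -1.33
5 [-21.1  -0.7] rz -1.67
6 [-25.3  -0.4] rz -2.0
7 [-29.5   0.1] rz -2.33
8 [-33.6   0.7] rz -2.67
9 [-37.8   1.4] rz -3.0
10 [-41.9   2.3] rz -3.33
1 [-5.2 -0.5] rz -0.42
2 [-10.5  -0.8] rz -0.83
3 [-15.8  -0.9] rz -1.25
4 [-21.1  -0.7] rz -1.67
5 [-26.3  -0.3] rz -2.08
6 [-31.6   0.3] rz -2.5
7 [-36.8   1.2] rz -2.92
8 [-41.9   2.3] rz -3.33
9 [-47.    3.6] rz -3.75
10 [-52.1   5.1] rz -4.17
```

The finger is just at the spoke. First arc of 20°.

apply_moves(rows=[{"x": -4.2,"y": -0.4,"z": 0,"rx": 0,"ry": 0,"rz": -0.33,"claw": 255},{"x": -8.4,"y": -0.7,"z": 0,"rx": 0,"ry": 0,"rz": -0.67,"claw": 255},{"x": -12.6,"y": -0.9,"z": 0,"rx": 0,"ry": 0,"rz": -1.0,"claw": 255},{"x": -16.8,"y": -0.9,"z": 0,"rx": 0,"ry": 0,"rz": -1.33,"claw": 255},{"x": -21.1,"y": -0.7,"z": 0,"rx": 0,"ry": 0,"rz": -1.67,"claw": 255},{"x": -25.3,"y": -0.4,"z": 0,"rx": 0,"ry": 0,"rz": -2.0,"claw": 255},{"x": -29.5,"y": 0.1,"z": 0,"rx": 0,"ry": 0,"rz": -2.33,"claw": 255},{"x": -33.6,"y": 0.7,"z": 0,"rx": 0,"ry": 0,"rz": -2.67,"claw": 255},{"x": -37.8,"y": 1.4,"z": 0,"rx": 0,"ry": 0,"rz": -3.0,"claw": 255},{"x": -41.9,"y": 2.3,"z": 0,"rx": 0,"ry": 0,"rz": -3.33,"claw": 255}])

```text
time_s: 4.62
position: [0.5332, 0.0106, 0.1118]
tcp_rot: [[0.886, 0.464, 0.001], [0.464, -0.886, -0.0], [0.001, 0.001, -1.0]]
force: [2.3, 0.1, 2.9]
opening: 0.005
grasp_force: 1.2
```

```bash
cat > a.py <<'E'
from g import *
C=np.array([.5755,-.102]);to(p,0);a=R[:2,:2].T@(C-p[:2]);print('axis in tool',a,'spoke if touching',np.degrees(np.arctan2(R[1,0],R[0,0]))+90-np.degrees((-.0145-a[0])/.12))
E
python3 a.py; python3 -c "
from h import *
t,_=capture('top');cv2.imwrite('pics/t2.png',cv2.resize(t[120:265,250:375],None,fx=4,fy=4)[:,:,::-1])"
```

```text
4.625 [0.5332 0.0106 0.1118] yaw 27.675626596647515 shift mm [0. 0. 0.] rz 4.612604432774586 open 0.0050761682681645355 F [2.2969 0.0929 2.9199] tilt [ 0.0009 -0.0004 -1.    ]
axis in tool [-0.0149  0.1194] spoke if touching 117.4914970378948
```

View pics/t2.png

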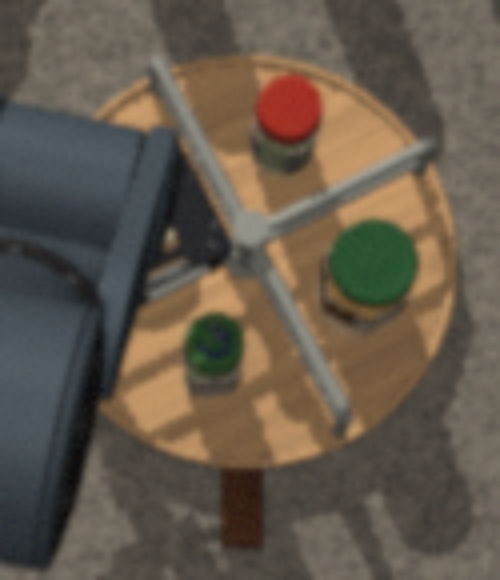

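The tray has followed by about 20°, with the far spoke end now at (157,65), and all jars are standing. I'll continue in 25° arcs.

apply_moves(rows=[{"x": -5.2,"y": -0.5,"z": 0,"rx": 0,"ry": 0,"rz": -0.42,"claw": 255},{"x": -10.5,"y": -0.8,"z": 0,"rx": 0,"ry": 0,"rz": -0.83,"claw": 255},{"x": -15.8,"y": -0.9,"z": 0,"rx": 0,"ry": 0,"rz": -1.25,"claw": 255},{"x": -21.1,"y": -0.7,"z": 0,"rx": 0,"ry": 0,"rz": -1.67,"claw": 255},{"x": -26.3,"y": -0.3,"z": 0,"rx": 0,"ry": 0,"rz": -2.08,"claw": 255},{"x": -31.6,"y": 0.3,"z": 0,"rx": 0,"ry": 0,"rz": -2.5,"claw": 255},{"x": -36.8,"y": 1.2,"z": 0,"rx": 0,"ry": 0,"rz": -2.92,"claw": 255},{"x": -41.9,"y": 2.3,"z": 0,"rx": 0,"ry": 0,"rz": -3.33,"claw": 255},{"x": -47.0,"y": 3.6,"z": 0,"rx": 0,"ry": 0,"rz": -3.75,"claw": 255},{"x": -52.1,"y": 5.1,"z": 0,"rx": 0,"ry": 0,"rz": -4.17,"claw": 255}])

```text
time_s: 5.92
position: [0.4894, -0.0177, 0.1116]
tcp_rot: [[0.607, 0.795, 0.001], [0.795, -0.607, 0.0], [0.0, 0.0, -1.0]]
force: [2.9, 1.5, -0.1]
opening: 0.003
grasp_force: 1.2
```

```bash
python3 a.py
```

```text
5.925 [ 0.4894 -0.0177  0.1116] yaw 52.65812387365886 shift mm [0. 0. 0.] rz 8.776353978943144 open 0.002669241652999233 F [ 2.9197  1.4565 -0.0727] tilt [ 0.0006  0.0001 -1.    ]
axis in tool [-0.0148  0.1196] spoke if touching 142.5365017090297
```

Tracking the circle well, with a push of about 3 N.

apply_moves(rows=[{"x": -5.2,"y": -0.5,"z": 0,"rx": 0,"ry": 0,"rz": -0.42,"claw": 255},{"x": -10.5,"y": -0.8,"z": 0,"rx": 0,"ry": 0,"rz": -0.83,"claw": 255},{"x": -15.8,"y": -0.9,"z": 0,"rx": 0,"ry": 0,"rz": -1.25,"claw": 255},{"x": -21.1,"y": -0.7,"z": 0,"rx": 0,"ry": 0,"rz": -1.67,"claw": 255},{"x": -26.3,"y": -0.3,"z": 0,"rx": 0,"ry": 0,"rz": -2.08,"claw": 255},{"x": -31.6,"y": 0.3,"z": 0,"rx": 0,"ry": 0,"rz": -2.5,"claw": 255},{"x": -36.8,"y": 1.2,"z": 0,"rx": 0,"ry": 0,"rz": -2.92,"claw": 255},{"x": -41.9,"y": 2.3,"z": 0,"rx": 0,"ry": 0,"rz": -3.33,"claw": 255},{"x": -47.0,"y": 3.6,"z": 0,"rx": 0,"ry": 0,"rz": -3.75,"claw": 255},{"x": -52.1,"y": 5.1,"z": 0,"rx": 0,"ry": 0,"rz": -4.17,"claw": 255}])

```text
time_s: 7.18
position: [0.4612, -0.0618, 0.1114]
tcp_rot: [[0.214, 0.977, -0.001], [0.977, -0.214, 0.001], [0.001, -0.001, -1.0]]
force: [1.2, 2.1, 0.2]
opening: 0.009
grasp_force: 1.2
```

apply_moves(rows=[{"x": -5.2,"y": -0.5,"z": 0,"rx": 0,"ry": 0,"rz": -0.42,"claw": 255},{"x": -10.5,"y": -0.8,"z": 0,"rx": 0,"ry": 0,"rz": -0.83,"claw": 255},{"x": -15.8,"y": -0.9,"z": 0,"rx": 0,"ry": 0,"rz": -1.25,"claw": 255},{"x": -21.1,"y": -0.7,"z": 0,"rx": 0,"ry": 0,"rz": -1.67,"claw": 255},{"x": -26.3,"y": -0.3,"z": 0,"rx": 0,"ry": 0,"rz": -2.08,"claw": 255},{"x": -31.6,"y": 0.3,"z": 0,"rx": 0,"ry": 0,"rz": -2.5,"claw": 255},{"x": -36.8,"y": 1.2,"z": 0,"rx": 0,"ry": 0,"rz": -2.92,"claw": 255},{"x": -41.9,"y": 2.3,"z": 0,"rx": 0,"ry": 0,"rz": -3.33,"claw": 255},{"x": -47.0,"y": 3.6,"z": 0,"rx": 0,"ry": 0,"rz": -3.75,"claw": 255},{"x": -52.1,"y": 5.1,"z": 0,"rx": 0,"ry": 0,"rz": -4.17,"claw": 255}])

```text
time_s: 8.43
position: [0.4537, -0.113, 0.1112]
tcp_rot: [[-0.22, 0.976, -0.004], [0.976, 0.22, 0.003], [0.003, -0.003, -1.0]]
force: [1.1, 2.3, 1.2]
opening: 0.007
grasp_force: 1.1
```

```bash
python3 a.py
```

```text
8.425 [ 0.4537 -0.113   0.1112] yaw 102.68207546155476 shift mm [0. 0. 0.] rz 17.11367924359246 open 0.006920245536233728 F [1.0839 2.311  1.1693] tilt [-0.0039  0.0026 -1.    ]
axis in tool [-0.016   0.1212] spoke if touching 191.9630322641291
```

apply_moves(rows=[{"x": -5.2,"y": -0.5,"z": 0,"rx": 0,"ry": 0,"rz": -0.42,"claw": 255},{"x": -10.5,"y": -0.8,"z": 0,"rx": 0,"ry": 0,"rz": -0.83,"claw": 255},{"x": -15.8,"y": -0.9,"z": 0,"rx": 0,"ry": 0,"rz": -1.25,"claw": 255},{"x": -21.1,"y": -0.7,"z": 0,"rx": 0,"ry": 0,"rz": -1.67,"claw": 255},{"x": -26.3,"y": -0.3,"z": 0,"rx": 0,"ry": 0,"rz": -2.08,"claw": 255},{"x": -31.6,"y": 0.3,"z": 0,"rx": 0,"ry": 0,"rz": -2.5,"claw": 255},{"x": -36.8,"y": 1.2,"z": 0,"rx": 0,"ry": 0,"rz": -2.92,"claw": 255},{"x": -41.9,"y": 2.3,"z": 0,"rx": 0,"ry": 0,"rz": -3.33,"claw": 255},{"x": -47.0,"y": 3.6,"z": 0,"rx": 0,"ry": 0,"rz": -3.75,"claw": 255},{"x": -49.0,"y": 4.2,"z": 0,"rx": 0,"ry": 0,"rz": -3.92,"claw": 255}])

```text
time_s: 9.68
position: [0.4676, -0.1598, 0.1108]
tcp_rot: [[-0.59, 0.807, -0.006], [0.807, 0.59, 0.003], [0.006, -0.003, -1.0]]
force: [-3.4, 0.2, -0.1]
opening: 0.006
grasp_force: 1.0
```

```bash
python3 a.py; python3 -c "
from h import *
t,_=capture('top');w,_=capture('scene')
cv2.imwrite('pics/t3.png',np.hstack([cv2.resize(t[120:265,250:375],(345,400)),cv2.resize(w[185:300,210:340],(452,400))])[:,:,::-1])"
```

```text
9.675 [ 0.4676 -0.1598  0.1108] yaw 126.15850110584603 shift mm [0. 0. 0.] rz 21.02641685097434 open 0.0059125685899838925 F [-3.3857  0.1681 -0.123 ] tilt [-0.0059  0.0032 -1.    ]
axis in tool [-0.017   0.1212] spoke if touching 214.97577155277924
```

View pics/t3.png

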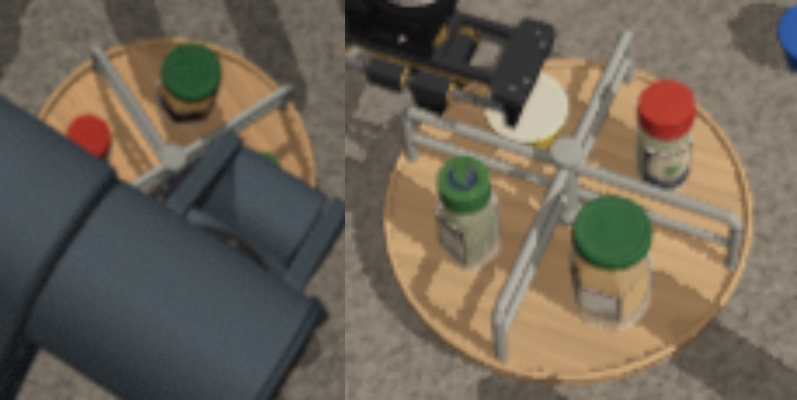

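The tray is nearly round, with everything standing and the pot next to the finger, just short of the pointer. I'll measure the spoke angle from the visible spoke ends.

```bash
python3 - <<'E'
from h import *
T=camera_params('top');S=camera_params('scene')
C=np.array([.5755,-.102])
f=lambda x,y,k,u,v:((x+.5)/k-.5+u,(y+.5)/k-.5+v)
for n,P,k,u,v,post,es in(('top',T,2.76,250,120,(174,155),[(98,52),(289,92)]),('scene',S,3.477,210,185,(224,150),[(157,318),(283,42),(392,225),(66,117)])):
    c=plane(P,f(*post,k,u,v),.12)[:2];print(n,c)
    for e in es:
        w=plane(P,f(*e,k,u,v),.1)[:2]-c;a=np.degrees(np.arctan2(w[1],w[0]));print(np.hypot(*w).round(4),a.round(2),'mod90',(a%90).round(2))
E
```

```text
top [ 0.57738523 -0.10276066]
0.1335 35.18 mod90 35.18
0.1351 -57.71 mod90 32.29
scene [ 0.57864569 -0.10184842]
0.1422 -54.11 mod90 35.89
0.1271 123.92 mod90 33.92
0.1395 32.66 mod90 32.66
0.1341 -143.24 mod90 36.76
```

The spoke is at about 215°, agreeing with the contact estimate, so about 10.5° remain. Slow final push of 10°.

apply_moves(rows=[{"x": -2.1,"y": -0.2,"z": 0,"rx": 0,"ry": 0,"rz": -0.17,"claw": 255},{"x": -4.2,"y": -0.4,"z": 0,"rx": 0,"ry": 0,"rz": -0.33,"claw": 255},{"x": -6.3,"y": -0.6,"z": 0,"rx": 0,"ry": 0,"rz": -0.5,"claw": 255},{"x": -8.4,"y": -0.7,"z": 0,"rx": 0,"ry": 0,"rz": -0.67,"claw": 255},{"x": -10.5,"y": -0.8,"z": 0,"rx": 0,"ry": 0,"rz": -0.83,"claw": 255},{"x": -12.6,"y": -0.9,"z": 0,"rx": 0,"ry": 0,"rz": -1.0,"claw": 255},{"x": -14.7,"y": -0.9,"z": 0,"rx": 0,"ry": 0,"rz": -1.17,"claw": 255},{"x": -16.9,"y": -0.9,"z": 0,"rx": 0,"ry": 0,"rz": -1.33,"claw": 255},{"x": -19.0,"y": -0.9,"z": 0,"rx": 0,"ry": 0,"rz": -1.5,"claw": 255},{"x": -20.5,"y": -0.9,"z": 0,"rx": 0,"ry": 0,"rz": -1.6,"claw": 255}])

```text
time_s: 11.02
position: [0.4818, -0.1783, 0.1116]
tcp_rot: [[-0.716, 0.698, 0.0], [0.698, 0.716, -0.0], [-0.0, 0.0, -1.0]]
force: [-2.4, 0.6, -1.1]
opening: 0.004
grasp_force: 0.9
```

apply_moves(rows=[{"x": 0,"y": 0,"z": 0,"rx": 0,"ry": 0,"rz": 0,"claw": 255},{"x": 0,"y": 0,"z": 0,"rx": 0,"ry": 0,"rz": 0,"claw": 255}])

```text
time_s: 11.28
position: [0.4822, -0.1784, 0.1117]
tcp_rot: [[-0.716, 0.698, 0.001], [0.698, 0.716, -0.001], [-0.001, 0.0, -1.0]]
force: [0.5, 0.9, -0.0]
opening: 0.004
grasp_force: 0.4
```

```bash
python3 a.py
```

```text
11.275 [ 0.4822 -0.1784  0.1117] yaw 135.711793072787 shift mm [0. 0. 0.] rz 22.618632178797835 open 0.004466766991110259 F [ 0.4858  0.9476 -0.0211] tilt [ 0.0013 -0.0007 -1.    ]
axis in tool [-0.0135  0.1199] spoke if touching 226.20583786241048
```

Backing off the spoke, rising, and moving aside to look.

apply_moves(rows=[{"x": 6,"y": 0,"z": 0,"rx": 0,"ry": 0,"rz": 0,"claw": 255},{"x": 12,"y": 0,"z": 0,"rx": 0,"ry": 0,"rz": 0,"claw": 255},{"x": 12,"y": 0,"z": -45,"rx": 0,"ry": 0,"rz": 0,"claw": 255},{"x": 12,"y": 0,"z": -100,"rx": 0,"ry": 0,"rz": 0,"claw": 255},{"x": 12,"y": 0,"z": -130,"rx": 0,"ry": 0,"rz": 0,"claw": 255},{"x": -5,"y": -60,"z": -130,"rx": 0,"ry": 0,"rz": 0,"claw": 255},{"x": -20,"y": -120,"z": -130,"rx": 0,"ry": 0,"rz": 0,"claw": 255},{"x": -35,"y": -180,"z": -130,"rx": 0,"ry": 0,"rz": 0,"claw": 255},{"x": -50,"y": -240,"z": -130,"rx": 0,"ry": 0,"rz": 0,"claw": 255},{"x": -60,"y": -300,"z": -130,"rx": 0,"ry": 0,"rz": 0,"claw": 255}])

```text
time_s: 12.52
position: [0.3141, -0.4364, 0.2418]
tcp_rot: [[-0.716, 0.698, 0.001], [0.698, 0.716, -0.001], [-0.001, -0.0, -1.0]]
force: [1.0, -0.8, 1.0]
opening: 0.002
grasp_force: 0.0
```

```bash
python3 a.py; python3 -c "
from h import *
t,_=capture('top');w,_=capture('scene')
cv2.imwrite('pics/t4.png',np.hstack([cv2.resize(t[120:265,250:375],(345,400)),cv2.resize(w[185:300,210:340],(452,400))])[:,:,::-1])"
```

```text
12.525 [ 0.3141 -0.4364  0.2418] yaw 135.7176859173875 shift mm [0. 0. 0.] rz 22.619614319564587 open 0.0021505492375176708 F [ 0.9908 -0.828   0.996 ] tilt [ 0.0009 -0.0012 -1.    ]
axis in tool [0.0463 0.4219] spoke if touching 254.74620307873028
```

View pics/t4.png

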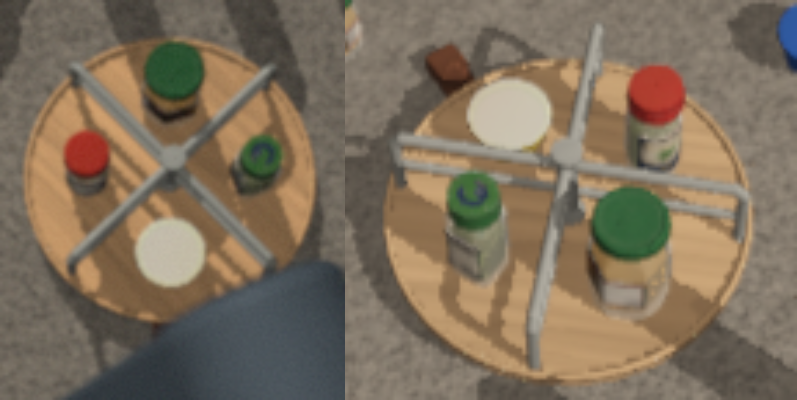

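The arm is clear of the tray except that it partly hides the pointer in the top view. The pot lid is at about (170,253), almost in line with the pointer. Measuring by masks.

```bash
python3 - <<'E'
from h import *
np.set_printoptions(precision=4,suppress=True)
T=camera_params('top');S=camera_params('scene')
im0=cv2.imread('pics/top0.png');t,_=capture('top');t=t[:,:,::-1].copy();w,_=capture('scene');w=w[:,:,::-1].copy()
def blob(im,lo,hi,box,n):
    m=cv2.inRange(cv2.cvtColor(im,cv2.COLOR_BGR2HSV),lo,hi);M=np.zeros_like(m);x0,y0,x1,y1=box;M[y0:y1,x0:x1]=m[y0:y1,x0:x1]
    c=max(cv2.findContours(M,cv2.RETR_EXTERNAL,cv2.CHAIN_APPROX_NONE)[0],key=cv2.contourArea);mo=cv2.moments(c);uv=(mo['m10']/mo['m00'],mo['m01']/mo['m00']);print(n,uv,mo['m00'],cv2.minAreaRect(c));return uv,c
W=((15,0,130),(45,75,255))
p0,_=blob(im0,(0,0,140),(179,75,255),(270,145,305,180),'pot0')
p1,_=blob(t,(0,0,140),(179,75,255),(295,195,330,230),'pot1')
ps,_=blob(w,(0,0,140),(179,75,255),(242,205,272,230),'pot1 scene')
q,c=blob(im0,(0,80,20),(12,255,110),(298,230,322,265),'ptr')
qs,_=blob(w,(0,80,20),(12,255,110),(228,192,250,215),'ptr scene')
q1=plane(T,q,.022)[:2];q2=plane(S,qs,.022)[:2]
C=np.array([.5755,-.102])
ang=lambda P,c:(np.degrees(np.arctan2(*(P-c)[::-1]))%360,np.hypot(*(P-c)))
print('ptr top',q1,ang(q1,C),'scene',q2,ang(q2,C))
for n,P,uv in(('pot0',T,p0),('pot1',T,p1),('pot1s',S,ps)):
    X=plane(P,uv,.068)[:2];print(n,X,ang(X,C))
pc=lambda P,u,v,k,x,y:plane(P,((x+.5)/k-.5+u,(y+.5)/k-.5+v),.12)[:2]
print('post',pc(T,250,120,2.76,174,158),pc(S,210,185,3.477,223,152))
# tray rim ellipse centre
m=cv2.inRange(cv2.cvtColor(im0,cv2.COLOR_BGR2HSV),(8,70,60),(25,255,255));M=np.zeros_like(m);M[125:245,250:375]=m[125:245,250:375]
M=cv2.morphologyEx(M,cv2.MORPH_CLOSE,np.ones((9,9)));h=cv2.convexHull(max(cv2.findContours(M,0,1)[0],key=cv2.contourArea))
e=cv2.fitEllipse(h);print('tray',e,plane(T,e[0],.033)[:2])
E
```

```text
pot0 (287.8445971744941, 162.41618938526153) 436.5 ((288.0, 162.5), (23.0, 24.0), 90.0)
pot1 (311.31501057082454, 210.8551797040169) 473.0 ((311.5, 211.0), (24.0, 25.0), 90.0)
pot1 scene (256.3345724907063, 218.10202395704252) 403.5 ((256.5733947753906, 218.92201232910156), (23.849876403808594, 24.616138458251953), 16.699243545532227)
ptr (310.04291417165666, 246.87924151696603) 167.0 ((310.0, 246.5), (19.0, 10.0), 90.0)
ptr scene (239.2972972972973, 204.35285285285283) 111.0 ((239.38458251953125, 204.076904296875), (12.75810432434082, 10.53930377960205), 56.3099365234375)
ptr top [ 0.3964 -0.1028] (np.float64(180.25892320712907), np.float64(0.17912372812083638)) scene [ 0.397  -0.1088] (np.float64(182.18615035716036), np.float64(0.17863253073569382))
pot0 [ 0.6272 -0.0347] (np.float64(52.48019144670211), np.float64(0.0848109312802447))
pot1 [ 0.491  -0.1027] (np.float64(180.50370778577638), np.float64(0.08454893177549946))
pot1s [ 0.4952 -0.1077] (np.float64(184.08843582308987), np.float64(0.08050420145369123))
post [ 0.5744 -0.1028] [ 0.5797 -0.1035]
tray ((311.0179748535156, 184.8395538330078), (104.38497924804688, 106.78784942626953), 95.67259979248047) [ 0.5724 -0.1021]
```

The top view puts the pot at 180.5° with a radius of 84.5 mm, and the pointer at 180.3°, an error under about 1 mm. The scene view agrees to about 1° relative to the post. The robot is clear, so I'm handing in.

```bash
python3 -c "
from rig import *
print(hand_in())"
```

```text
the job is handed in; nothing more can be done
None
```

The sauce pot now stands in front of the pointer, within about 1° as measured in the top and scene views; the jars were still standing and the arm clear of the tray in the last pictures, and the job is handed in.

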